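Roll a gas sample cylinder into line with the vacuum stand

ROBOT

A 7-joint arm with a two-finger parallel gripper is mounted at the origin on the work surface. World frame = base frame: x ahead of the robot, y to its left, z up, the work surface at z = 0. Lengths are in m, angles in rad, forces in N, time in s.
With the tool pointing down it reaches from about 0.4 to 0.85 m from the base axis. Payload 4.5 kg.
Tool frame: the origin (TCP) lies at the very end of the fingers, on their centre line; the grasp point (between the pads) lies 19 mm behind it (tcp_to_grasp is the z of the grasp point in the tool frame, in m); z points along the fingers, y is the line along which they close (so a half turn about z gives the same grasp; the last joint's range is limited). The gripper opens to 88 mm and grips with 3 to 60 N. Pads are 18 mm wide; open, the fingers measure 123 mm over their backs; the gripper's body (75 mm by 187 mm) begins 45 mm behind the grasp point.
Start: joints at [-1.305, 0.689, -0.195, 1.565, 0.157, 0.902, -0.215], TCP at [0.144, 0.608, 0.239] pointing down, gripper open.
Joint ranges: [-3.01, 3.01], [-0.46, 2.08], [-1.47, 1.51], [0.13, 2.56], [-1, 4.14], [0.04, 2.09], [-2.66, 2.66]. Speed limits (rad/s): [2.57, 2.57, 3.14, 3.14, 3.14, 3.14, 3.14].

INTERFACE

Orientations are given as a unit quaternion [x, y, z, w].
In Python, from plant import * gives the robot as it stands. The module is installed in compiled form; this text tells all that it offers.
- The arm moves only by the shell command python3 -m jog 'ROWS' [OPENING] [FORCE]. ROWS is JSON, a list that holds one entry, the list of rows, each a list of 6 numbers: the shift along the tool's x, y, z in m, then the turn, a rotation vector about the tool's x, y, z in rad. In form: [[[dx, dy, dz, ax, ay, az], ...]]. A call has 1 to 12 rows; each row shifts and turns the commanded pose from where the row before left it, along the tool's axes as they then stand; what a row does not reach is not made up. A row lasts 1/8 s, in which the tool goes at most 62.5 mm and 10.7 degrees, less where a joint would pass 70% of its speed; a pose out of reach is approached as far as the arm can. A call with a gripper value outside its range is refused whole. OPENING is the finger opening in m, from 0 to 0.0881, set as the call begins (- or left out, the last holds). The fingers move at their own pace and stop on an object; FORCE is the grip in N (left out, the last holds). Time passes only in rows, so rows that do not move let the fingers close. It gives the time, the measured TCP pose, the force, the opening and the grip force at its end, in the units of the state.
- get_state(): the state, without advancing time (a new reading comes with each control period).
- snapshot(name): name is "scene" or "top" or "wrist"; returns a dict with "frame" (400x640x3 uint8, red, green, blue), "mtx" (3x3 intrinsics, pixels), "xyz" and "orientation" of the camera in the world; the wrist camera has in their place "mount" (4x4, takes a point from camera to tool coordinates, whose origin is the TCP and whose axes are the flange's). Camera axes: x right, y down, z forward; pixel columns grow to the right and rows downward; lengths in m; the calibration is good to about 2 mm. A picture is of the moment at which its call begins: read the wrist's pose just before it. There is no depth.
- finish_job(): hands the job in; it is judged then, once.
The state is a dict: "clock": time; "q": joint angles; "qd": joint speeds; "joint_torque": joint torques, N m; "tool_pos": TCP position; "eef_rot": TCP orientation; "contact_force": force on the tool from outside, world axes, zero at the start; "moment": the same for the moment, N m; "opening": opening from 0.0 (shut) to 1.0 (fully open); "finger_force": force on a finger pad.
Only numpy, scipy, OpenCV 4.12 (cv2) and the standard library are available. Lean on these libraries where they do the work, as an engineer would, in place of code of your own. Each camera call takes 0.05 s, during which the arm holds its last target. There are 200 camera calls.

TASK

The larger of the two steel gas sample cylinders lying on the rubber mat is to be evacuated next. With your fingertips on its top, roll it along the mat until its coupling stem lines up with the nozzle of the vacuum stand, and leave it lying there at rest, pointing straight at the nozzle just short of touching it. Do not grip it, lift it or shove it from the side, and leave everything else where it is.

Things in the scene. Friction and masses are not known exactly. Their poses are not given: they have to be found in the camera images.
- cylinder: The larger gas sample cylinder, bare steel, lying on its side: 51 mm diameter, straight part 92 mm, a coupling stem at one end, a plug at the other, 0.4 to 0.85 kg. Origin on the axis, mid-length, 25.5 mm above the mat (top 54 mm above the table); x along the axis towards the stem; y, z turn as it rolls. Rolls half as far as a finger moved on its top; coasts a few cm at most. Starts 85 to 135 mm left or right of its place, about parallel to the nozzle.
- cylinder_stem (a point): The end face of the larger cylinder's coupling stem (15 mm round, beyond a brass hex 22 mm across), on the axis, 97 mm from the cylinder's origin.
- nozzle (a point): Centre of the mouth of the fixed vacuum stand's nozzle, a knurled steel sleeve 25 mm in diameter, 28.5 mm above the table, level with the larger cylinder's axis. x runs along the nozzle into the stand (away from the robot, turned by up to 9 degrees), z up. The cylinder is to lie on the -x side with its stem on this x axis, 5 to 45 mm short of the mouth. The stand's gauge is 124 mm high.
- small_cylinder: The smaller sample cylinder, same pattern, 38 mm diameter, straight part 80 mm; not to be touched. Lies on the mat on the other side of the nozzle's line. Origin on its axis at mid-length, 19 mm above the mat (22 mm above the table); x along its axis towards its stem.
- flask: Conical glass flask, 76 mm wide and 108 mm high, standing on a wooden block 50 mm high; origin at the centre of its underside. A bystander.
- beaker: Glass beaker, 52 mm wide, 68 mm high; origin at the centre of its underside. A bystander.
- measure: Glass measuring cylinder on a 60 mm foot, 197 mm high; origin at the centre of its underside. A bystander.
- wrench: Steel spanner lying flat, 170 mm long; origin about its middle, underside. A bystander.
- cap: Brass dust cap, 24 mm wide, 18 mm high; origin at the centre of its underside. A bystander.
- wash: White plastic bottle, 62 mm wide, 150 mm high; origin at the centre of its underside. A bystander.
- bosshead: Aluminium bosshead clamp, about 70 by 60 mm and 26 mm high; origin at the centre of its underside. A bystander.
Not all that is in view belongs to the job. What is shaped like the cylinder but orange or pink is not meant.

How it is judged:
By the outcome, as a careful person would: the job done as asked, in the order asked, and still so for the second after the job is handed in, with the robot touching nothing.
It also fails if it takes over 64 s, if anything falls off the work surface, if the arm or the gripper's body presses on something with over 40 N, if the wrist force passes 120 N, or if a joint passes its speed limit or range.

## Working session

There is one attempt and no reset: what is moved stays moved. The work goes in short steps, Python scripts to look and compute and a shell command to move; the robot and the scene stay as the last step left them, time stands still between calls to the robot, and variables do not carry over. Pictures are saved under pics/ and viewed, at most 10 in all, crops included, and the job is handed in when it is done.

```bash
mkdir -p pics; python3 - <<'E'
from plant import *
import cv2,json
for n in("top","scene"):
    s=snapshot(n); cv2.imwrite(f"pics/{n}0.png",s["frame"][:,:,::-1]); print(n,s["mtx"],s["xyz"],s["orientation"])
print(get_state())
E
```

```text
top [[457.32564887   0.         317.042813  ]
 [  0.         457.32564887 207.05946438]
 [  0.           0.           1.        ]] [2.61271021e-01 6.73626427e-04 1.42292840e+00] [ 0.70825937 -0.69964105  0.06625394 -0.06694378]
scene [[428.88467484   0.         314.04185012]
 [  0.         428.88467484 198.15706501]
 [  0.           0.           1.        ]] [1.2661297  0.56650388 0.8746839 ] [ 0.41119432  0.81098263 -0.37632346 -0.17778375]
{'clock': 0.1, 'q': array([-1.3051938 ,  0.68991352, -0.19452785,  1.56623394,  0.15728329,
        0.90248106, -0.21510038]), 'qd': array([ 0.00075719, -0.0025717 , -0.00037249, -0.00176326, -0.00018144,
       -0.00149236,  0.00228282]), 'joint_torque': array([-2.30948674e-03, -5.28500426e+01, -1.27100408e+00, -1.53838992e+01,
       -5.25126304e-02,  1.92514024e-03,  3.56046712e-05]), 'tool_pos': array([0.14348627, 0.60772788, 0.23798367]), 'eef_rot': array([ 1.15606748e-01,  9.93294721e-01, -8.22044704e-04, -4.62785098e-05]), 'contact_force': array([0.57191405, 0.74154827, 0.30240564]), 'moment': array([-0.02535007, -0.0025022 , -0.04107912]), 'finger_force': 0.0, 'opening': 1.0032877363076962}
```

View pics/top0.png

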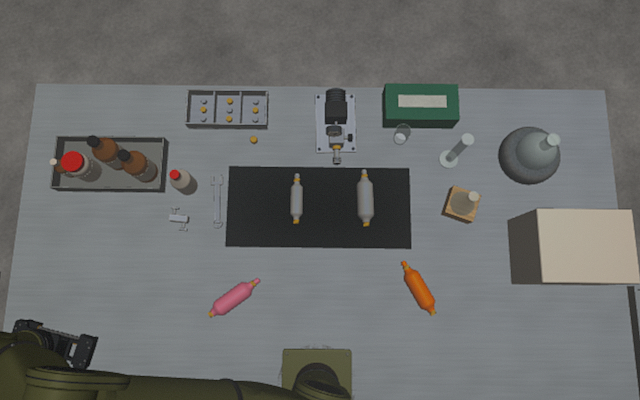

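View pics/scene0.png

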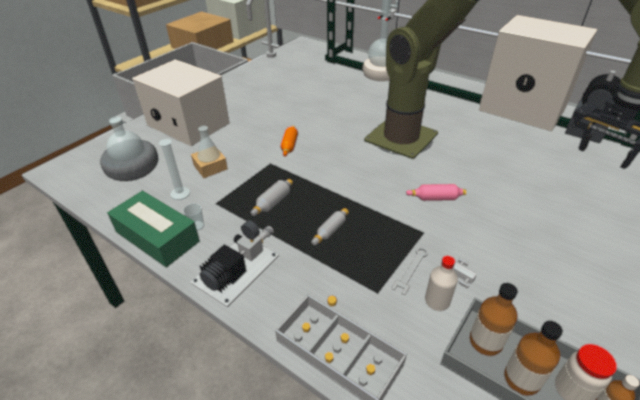

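The top view shows the large cylinder at about (365,200), the small one at (297,200), and the nozzle mouth near (337,163). I'll zoom in on these.

```bash
python3 - <<'E'
import cv2
a=cv2.imread("pics/top0.png")[85:235,270:400]
cv2.imwrite("pics/c1.png",cv2.resize(a,None,fx=4,fy=4,interpolation=cv2.INTER_CUBIC))
b=cv2.imread("pics/scene0.png")[165:300,190:360]
cv2.imwrite("pics/c2.png",cv2.resize(b,None,fx=4,fy=4,interpolation=cv2.INTER_CUBIC))
E
```

```text
(no output)
```

View pics/c1.png

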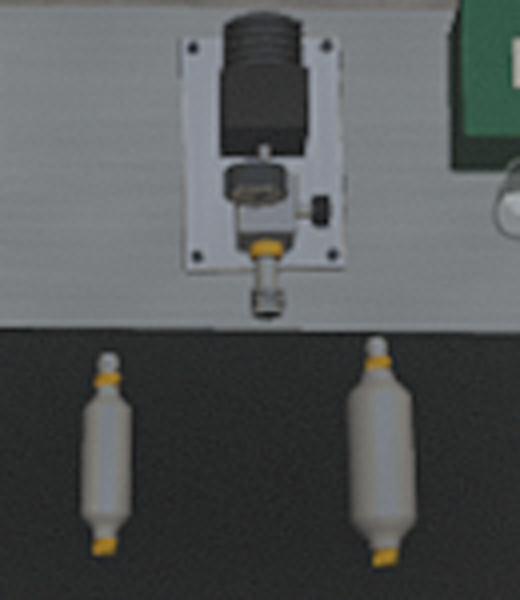

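View pics/c2.png

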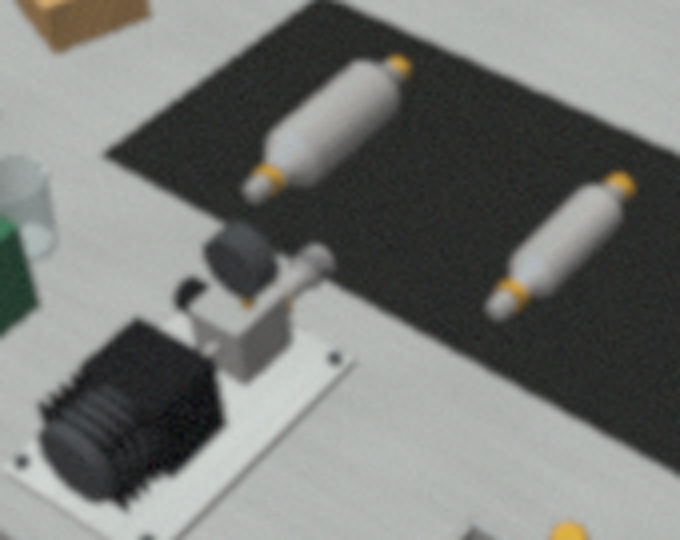

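Crop c1 shows the large cylinder's stem end at (376,338) and its plug end at (385,563). The nozzle mouth is at (267,316), and the plate screws at (193,48), (327,46), (197,257) and (333,255). I'll intersect these with known heights.

```bash
cat >h.py <<'E'
import numpy as np
from scipy.spatial.transform import Rotation as R
def ray(s,uv,z,T=None):
    "world point at height z seen at pixel uv; T=(pos,quat) of tool for wrist"
    d=np.linalg.inv(s["mtx"])@[uv[0],uv[1],1]
    if T is None: o=np.array(s["xyz"]);Rm=R.from_quat(s["orientation"]).as_matrix()
    else:
        M=np.array(s["mount"]);Rt=R.from_quat(T[1]).as_matrix()
        o=Rt@M[:3,3]+T[0];Rm=Rt@M[:3,:3]
    d=Rm@d
    return o+d*(z-o[2])/d[2]
E
python3 - <<'E'
from plant import *
from h import *
s=snapshot("top")
P=lambda u,v,z:ray(s,(270+u/4-.4,85+v/4-.4),z)
for n,u,v,z in [("stem",376,338,.0285),("hexS",377,362,.0285),("plug",385,563,.0285),("bl1",348,395,.03),("br1",412,395,.03),("bl2",350,520,.03),("br2",416,520,.03),("noz",267,316,.0285),("nozbase",265,258,.0285),("s1",193,48,.006),("s2",327,46,.006),("s3",197,257,.006),("s4",333,255,.006),("small stem",109,353,.022),("small plug",104,555,.022)]:
    print(n,P(u,v,z).round(4))
t=snapshot("scene")
Q=lambda u,v,z:ray(t,(190+u/4-.4,165+v/4-.4),z).round(4)
print("sc noz",Q(322,262,.0285),"stem",Q(254,190,.0285),"plug",Q(402,66,.0285))
E
```

```text
stem [ 0.6512 -0.1417  0.0285]
hexS [ 0.6316 -0.1423  0.0285]
plug [ 0.472  -0.1474  0.0285]
bl1 [ 0.6043 -0.1193  0.03  ]
br1 [ 0.6049 -0.1694  0.03  ]
bl2 [ 0.505  -0.1204  0.03  ]
br2 [ 0.5056 -0.1714  0.03  ]
noz [ 0.6681 -0.0556  0.0285]
nozbase [ 0.7159 -0.0538  0.0285]
s1 [0.9036 0.0056 0.006 ]
s2 [ 0.9068 -0.1052  0.006 ]
s3 [7.234e-01 2.000e-04 6.000e-03]
s4 [ 0.7265 -0.1097  0.006 ]
small stem [0.6381 0.0689 0.022 ]
small plug [0.4765 0.0695 0.022 ]
sc noz [ 0.6721 -0.0529  0.0285] stem [ 0.6452 -0.1424  0.0285] plug [ 0.4698 -0.146   0.0285]
```

Measured results:
- The cylinder's yaw is about 1.5° and the nozzle's about 1.6°, so they are already parallel.
- The stem needs to roll about 87 mm in +y, ending with a gap of about 20 mm.

An 18 mm finger flat only allows short strokes, because the finger gains on the cylinder as it rolls. I'll use several strokes with the closing line along the axis. Next I'll work out the transit rows.

```bash
cat >>h.py <<'E'
def plan(st,wps):
    "wps: (x,y,z,angle of tool y [deg],nrows): print rows in tool axes, tool pointing down"
    p=np.array(st["tool_pos"]);r=R.from_quat(st["eef_rot"])
    out=[]
    for x,y,z,a,n in wps:
        a=np.radians(a); Y=[np.cos(a),np.sin(a),0];Z=[0,0,-1]
        rt=R.from_matrix(np.c_[np.cross(Y,Z),Y,Z])
        w=(r.inv()*rt).as_rotvec()/n; dp=(np.array([x,y,z])-p)/n
        for i in range(n):
            out.append(np.r_[r.inv().apply(dp),w].round(4)+0.); r=r*R.from_rotvec(w)
        p=np.array([x,y,z])
    print("[["+",".join("["+",".join(f"{v:.4g}" for v in o)+"]" for o in out)+"]]")
E
python3 - <<'E'
from plant import *
from h import *
plan(get_state(),[(.40,.42,.24,46,9)]);plan(dict(tool_pos=[.40,.42,.24],eef_rot=R.from_matrix(np.c_[np.cross([np.cos(.803),np.sin(.803),0],[0,0,-1]),[np.cos(.803),np.sin(.803),0],[0,0,-1]]).as_quat()),[(.56,-.15,.24,1.6,12)])
E
```

```text
[[[-0.0325,-0.0138,-0.0002,-0.0001,0,0.0596],[-0.0333,-0.0118,-0.0002,-0.0001,0,0.0596],[-0.0339,-0.0098,-0.0002,-0.0001,0,0.0596],[-0.0345,-0.0078,-0.0002,-0.0001,0,0.0596],[-0.0349,-0.0057,-0.0002,-0.0001,0,0.0596],[-0.0351,-0.0036,-0.0002,-0.0001,0,0.0596],[-0.0353,-0.0015,-0.0002,-0.0001,0,0.0596],[-0.0353,0.0006,-0.0002,-0.0001,0,0.0596],[-0.0352,0.0027,-0.0002,-0.0001,0,0.0596]]]
[[[-0.0426,-0.0249,0,0,0,0.0646],[-0.0441,-0.0221,0,0,0,0.0646],[-0.0454,-0.0192,0,0,0,0.0646],[-0.0466,-0.0162,0,0,0,0.0646],[-0.0475,-0.0132,0,0,0,0.0646],[-0.0483,-0.0101,0,0,0,0.0646],[-0.0488,-0.007,0,0,0,0.0646],[-0.0492,-0.0038,0,0,0,0.0646],[-0.0493,-0.0006,0,0,0,0.0646],[-0.0493,0.0026,0,0,0,0.0646],[-0.049,0.0057,0,0,0,0.0646],[-0.0485,0.0089,0,0,0,0.0646]]]
```

```bash
python3 -m jog '[[[-0.033,-0.014,0,0,0,0.06],[-0.033,-0.012,0,0,0,0.06],[-0.034,-0.01,0,0,0,0.06],[-0.0345,-0.008,0,0,0,0.06],[-0.035,-0.006,0,0,0,0.06],[-0.035,-0.0035,0,0,0,0.06],[-0.035,-0.0015,0,0,0,0.06],[-0.035,0,0,0,0,0.06],[-0.035,0.003,0,0,0,0.06]]]' 0.035
python3 -m jog '[[[-0.043,-0.025,0,0,0,0.065],[-0.044,-0.022,0,0,0,0.065],[-0.045,-0.019,0,0,0,0.065],[-0.0465,-0.016,0,0,0,0.065],[-0.0475,-0.013,0,0,0,0.065],[-0.048,-0.01,0,0,0,0.065],[-0.049,-0.007,0,0,0,0.065],[-0.049,-0.004,0,0,0,0.065],[-0.049,0,0,0,0,0.065],[-0.049,0.003,0,0,0,0.065],[-0.049,0.006,0,0,0,0.065],[-0.0485,0.009,0,0,0,0.065]]]'
python3 -m jog '[[[0,0,0,0,0,0],[0,0,0,0,0,0]]]'
python3 - <<'E'
from plant import *
import cv2,pickle
g=get_state(); s=snapshot("wrist"); pickle.dump((g,s),open("w1.pkl","wb"))
cv2.imwrite("pics/w1.png",s["frame"][:,:,::-1])
from h import *
print(R.from_quat(g["eef_rot"]).as_matrix().round(4)); print(s["mount"].round(3))
E
```

```text
clock: 1.32
tool_pos: [0.3996, 0.4185, 0.2386]
eef_rot: [0.377, 0.926, -0.0, -0.0]
contact_force: [0.0, 1.0, 0.3]
opening: 0.393
finger_force: 0.0
clock: 2.82
tool_pos: [0.557, -0.1513, 0.2386]
eef_rot: [0.701, 0.713, 0.0, -0.0]
contact_force: [0.7, 0.3, 0.6]
opening: 0.392
finger_force: 0.0
clock: 3.08
tool_pos: [0.5565, -0.149, 0.2384]
eef_rot: [0.7, 0.714, 0.0, -0.001]
contact_force: [-0.2, 0.3, -0.4]
opening: 0.396
finger_force: 0.0
[[-1.980e-02  9.998e-01 -8.000e-04]
 [ 9.998e-01  1.980e-02  1.200e-03]
 [ 1.200e-03 -8.000e-04 -1.000e+00]]
[[-0.    -0.965 -0.263  0.068]
 [ 1.     0.    -0.001  0.001]
 [ 0.001 -0.263  0.965 -0.147]
 [ 0.     0.     0.     1.   ]]
```

View pics/w1.png

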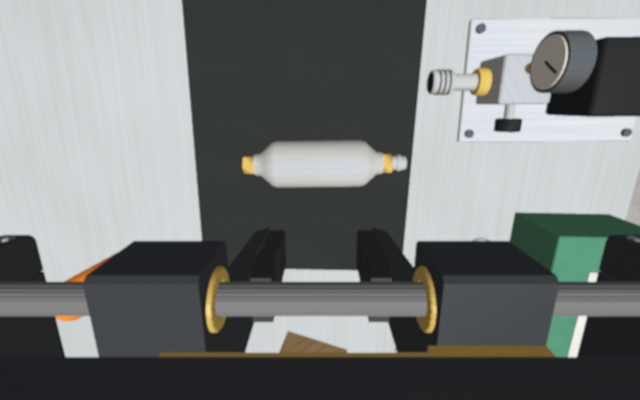

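The wrist view shows the stem tip at (408,163), the plug end at (242,165) and the nozzle mouth at (428,82). The nozzle root is at (478,81), and the plate screws at (481,29) and (469,134).

```bash
python3 - <<'E'
import pickle
from h import *
g,s=pickle.load(open("w1.pkl","rb")); T=(g["tool_pos"],g["eef_rot"])
for n,u,v,z in [("stem",408,163,.0285),("plug",242,165,.0285),("bodyL",285,164,.0285),("bodyR",360,164,.0285),("edge+",320,141,.0285),("edge-",320,187,.0285),("noz",428,82,.0285),("root",478,81,.0285),("s1",481,29,.006),("s2",469,134,.006),("s3",626,132,.006)]:
    print(n,ray(s,(u,v),z,T).round(4))
E
```

```text
stem [ 0.6547 -0.1412  0.0285]
plug [ 0.4685 -0.1472  0.0285]
bodyL [ 0.5168 -0.1451  0.0285]
bodyR [ 0.6009 -0.1434  0.0285]
edge+ [ 0.5556 -0.1187  0.0285]
edge- [ 0.5566 -0.1709  0.0285]
noz [ 0.6679 -0.0549  0.0285]
root [ 0.7202 -0.0529  0.0285]
s1 [0.726  0.0016 0.006 ]
s2 [ 0.7287 -0.1095  0.006 ]
s3 [ 0.9104 -0.1037  0.006 ]
```

The views agree: the roll needed is about 86 mm, the nozzle yaw about 1.8° and the cylinder yaw about 1.7°. Now I descend to just above the top.

```bash
python3 -m jog '[[[-0.002,0,0.02,0,0,-0.01],[0,0,0.035,0,0,0],[0,0,0.035,0,0,0],[0,0,0.035,0,0,0],[0,0,0.03,0,0,0],[0,0,0.015,0,0,0],[0,0,0.006,0,0,0],[0,0,0,0,0,0]]]'
python3 -m jog '[[[0,0,0.004,0,0,0],[0,0,0.003,0,0,0],[0,0,0.002,0,0,0],[0,0,0,0,0,0]]]'
```

```text
clock: 4.12
tool_pos: [0.5572, -0.1516, 0.0632]
eef_rot: [0.697, 0.717, 0.0, 0.0]
contact_force: [0.3, 0.6, 0.5]
opening: 0.397
finger_force: 0.0
clock: 4.62
tool_pos: [0.557, -0.1522, 0.0544]
eef_rot: [0.697, 0.717, 0.0, 0.0]
contact_force: [-1.2, 0.5, 5.4]
opening: 0.4
finger_force: 2.7
```

Contact is made at z=0.0544 with about 5 N. First stroke:

```bash
python3 -m jog '[[[0.002,0,0.0005,0,0,0],[0.004,0,0,0,0,0],[0.005,0,0,0,0,0],[0.005,0,0,0,0,0],[0.004,0,0,0,0,0],[0.002,0,0,0,0,0],[0,0,0,0,0,0]]]'
python3 - <<'E'
from plant import *
import cv2,pickle
g=get_state(); s=snapshot("wrist"); pickle.dump((g,s),open("w2.pkl","wb"))
cv2.imwrite("pics/w2.png",s["frame"][:,:,::-1])
E
```

```text
clock: 5.5
tool_pos: [0.5562, -0.1301, 0.0543]
eef_rot: [0.697, 0.717, 0.0, 0.0]
contact_force: [-1.3, 1.5, 8.9]
opening: 0.398
finger_force: 4.6
```

View pics/w2.png

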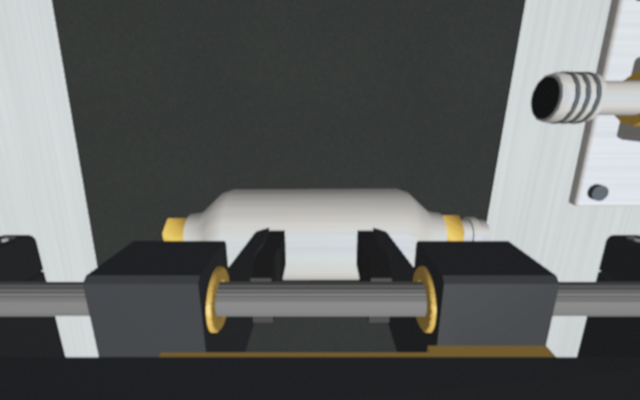

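The wrist view shows the cylinder's front silhouette at v≈188 across u=235–400 and the nozzle mouth at (546,98). I'll measure the axis from that silhouette by ray tangency.

```bash
cat >>h.py <<'E'
from scipy.optimize import least_squares
def axis(g,s,us):
    "cylinder axis (y at x=.556, yaw deg) from its front (far +y) silhouette in the wrist image"
    f=s["frame"].mean(2); T=(g["tool_pos"],g["eef_rot"]); O=[];D=[];vs=[]
    for u in us:
        c=f[:,u-1:u+2].mean(1); v=next(v for v in range(60,398) if c[v+1]>85 and c[v:v+2].mean()>60)
        lo=c[v-8:v-3].mean();hi=c[v+3:v+6].mean();m=(lo+hi)/2
        k=next(k for k in range(v-4,v+5) if c[k+1]>=m); vv=k+(m-c[k])/(c[k+1]-c[k]); vs.append(vv)
        a=ray(s,(u,vv),.06,T);b=ray(s,(u,vv),0,T);O.append(a);D.append((b-a)/np.linalg.norm(b-a))
    O=np.array(O);D=np.array(D)
    def res(p):
        e=np.array([np.cos(p[1]),np.sin(p[1]),0]);n=np.cross(D,e);n/=np.linalg.norm(n,axis=1)[:,None]
        return np.abs(((O-[.556,p[0],.0285])*n).sum(1))-.0255
    y0=ray(s,(us[len(us)//2],vs[len(us)//2]),.03,T)[1]-.03
    r=least_squares(res,[y0,.03]); print("edge rows",np.round(vs[::4],1),"axis y",r.x[0].round(4),"yaw",np.degrees(r.x[1]).round(2),"rms mm",1e3*np.sqrt((r.fun**2).mean()).round(5))
E
python3 - <<'E'
import pickle
from h import *
g,s=pickle.load(open("w1.pkl","rb"));axis(g,s,range(290,355,4))
g,s=pickle.load(open("w2.pkl","rb"));axis(g,s,range(245,396,8))
print(ray(s,(546,98),.0285,(g["tool_pos"],g["eef_rot"])))
E
```

```text
edge rows [141.2 141.  140.9 140.5 140.3] axis y -0.144 yaw 2.11 rms mm 0.08
edge rows [189.  188.9 188.7 188.7 188.5] axis y -0.1331 yaw 1.86 rms mm 0.030000000000000002
[ 0.67103047 -0.05515857  0.0285    ]
```

The roll is exactly half the finger travel and the yaw is steady at about 1.9°. I'll finish this stroke, then lift, go back and repeat.

```bash
python3 -m jog '[[[0.003,0,0,0,0,0],[0.004,0,0,0,0,0],[0,0,0,0,0,0],[0,0,-0.008,0,0,0],[-0.013,0,0,0,0,0],[0,0,0,0,0,0],[0,0,0.006,0,0,0],[0,0,0.002,0,0,0],[0,0,0,0,0,0]]]'
python3 -m jog '[[[0.002,0,0,0,0,0],[0.005,0,0,0,0,0],[0.006,0,0,0,0,0],[0.006,0,0,0,0,0],[0.005,0,0,0,0,0],[0.002,0,0,0,0,0],[0,0,0,0,0,0]]]'
python3 - <<'E'
from plant import *
from h import *
g=get_state(); s=snapshot("wrist"); axis(g,s,range(245,396,8)); print(g["tool_pos"])
E
```

```text
clock: 6.68
tool_pos: [0.5564, -0.1361, 0.0543]
eef_rot: [0.697, 0.717, 0.0, 0.0]
contact_force: [-3.2, 0.2, 14.8]
opening: 0.397
finger_force: 7.1
clock: 7.55
tool_pos: [0.5556, -0.1097, 0.0543]
eef_rot: [0.697, 0.717, 0.0, 0.0]
contact_force: [-2.0, 0.3, 15.2]
opening: 0.398
finger_force: 7.3
edge rows [195.1 195.2 194.9 194.7 194.7] axis y -0.1164 yaw 1.92 rms mm 0.04
[ 0.55555111 -0.10972233  0.05426224]
```

```bash
python3 -m jog '[[[0,0,-0.008,0,0,0],[-0.0135,0,0,0,0,0],[0,0,0,0,0,0],[0,0,0.006,0,0,0],[0,0,0.0015,0,0,0],[0.002,0,0,0,0,0],[0.006,0,0,0,0,0],[0.006,0,0,0,0,0],[0.006,0,0,0,0,0],[0.005,0,0,0,0,0],[0.002,0,0,0,0,0],[0,0,0,0,0,0]]]'
python3 -m jog '[[[0,0,-0.008,0,0,0],[-0.0135,0,0,0,0,0],[0,0,0,0,0,0],[0,0,0.006,0,0,0],[0,0,0.002,0,0,0],[0.002,0,0,0,0,0],[0.006,0,0,0,0,0],[0.006,0,0,0,0,0],[0.006,0,0,0,0,0],[0.005,0,0,0,0,0],[0.002,0,0,0,0,0],[0,0,0,0,0,0]]]'
python3 - <<'E'
from plant import *
from h import *
g=get_state(); s=snapshot("wrist"); axis(g,s,range(245,396,8)); print(g["tool_pos"])
E
```

```text
clock: 9.1
tool_pos: [0.5551, -0.096, 0.0543]
eef_rot: [0.697, 0.717, 0.0, -0.0]
contact_force: [-1.5, 0.8, 11.6]
opening: 0.401
finger_force: 5.5
clock: 10.6
tool_pos: [0.5545, -0.0825, 0.0543]
eef_rot: [0.697, 0.717, 0.0, -0.0]
contact_force: [-2.9, 1.1, 10.6]
opening: 0.396
finger_force: 5.3
edge rows [194.7 194.4 194.1 193.9 193.8] axis y -0.0887 yaw 2.06 rms mm 0.04
[ 0.55453301 -0.08249794  0.05430145]
```

```bash
python3 -m jog '[[[0,0,-0.008,0,0,0],[-0.0135,0,0,0,0,0],[0,0,0,0,0,0],[0,0,0.006,0,0,0],[0,0,0.002,0,0,0],[0.002,0,0,0,0,0],[0.006,0,0,0,0,0],[0.006,0,0,0,0,0],[0.006,0,0,0,0,0],[0.005,0,0,0,0,0],[0.002,0,0,0,0,0],[0,0,0,0,0,0]]]'
python3 -m jog '[[[0,0,-0.008,0,0,0],[-0.0135,0,0,0,0,0],[0,0,0,0,0,0],[0,0,0.006,0,0,0],[0,0,0.002,0,0,0],[0.002,0,0,0,0,0],[0.006,0,0,0,0,0],[0.006,0,0,0,0,0],[0.006,0,0,0,0,0],[0.005,0,0,0,0,0],[0.002,0,0,0,0,0],[0,0,0,0,0,0]]]'
python3 -m jog '[[[0,0,-0.008,0,0,0],[-0.01,0,-0.008,0,0,0],[0,0,0,0,0,0],[0,0,0,0,0,0]]]'
python3 - <<'E'
from plant import *
from h import *
import cv2,pickle
g=get_state(); s=snapshot("wrist"); axis(g,s,range(255,386,8)); print(g["tool_pos"])
pickle.dump((g,s),open("w3.pkl","wb"));cv2.imwrite("pics/w3.png",s["frame"][:,:,::-1])
E
```

```text
clock: 12.15
tool_pos: [0.5542, -0.069, 0.0543]
eef_rot: [0.697, 0.717, 0.0, -0.0]
contact_force: [-2.3, -0.1, 11.0]
opening: 0.399
finger_force: 5.3
clock: 13.65
tool_pos: [0.5537, -0.0554, 0.0543]
eef_rot: [0.697, 0.717, 0.0, -0.0]
contact_force: [-1.6, 0.1, 10.1]
opening: 0.391
finger_force: 5.3
clock: 14.15
tool_pos: [0.5542, -0.0661, 0.0696]
eef_rot: [0.697, 0.717, 0.0, -0.0]
contact_force: [0.4, -0.1, -0.9]
opening: 0.396
finger_force: 0.0
edge rows [170.6 170.  170.  169.9 169.7] axis y -0.0611 yaw 1.95 rms mm 0.08
[ 0.55421229 -0.06609593  0.06957537]
```

View pics/w3.png

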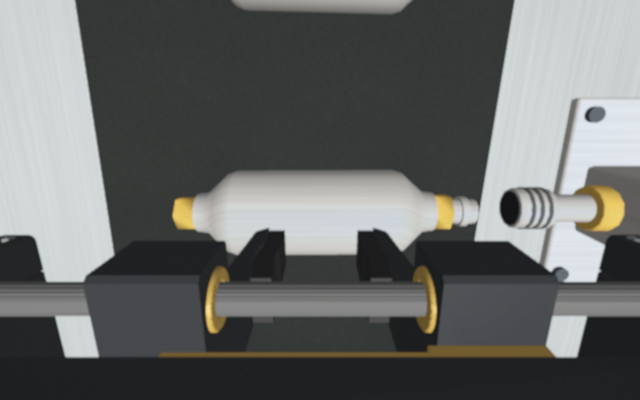

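The view shows the stem end at about (476,210.5), the plug end at (174,213), the nozzle mouth at (511,208) and the nozzle root at (590,208). They are nearly in line, so I'll compute what remains.

```bash
python3 - <<'E'
import pickle
from h import *
g,s=pickle.load(open("w3.pkl","rb")); T=(g["tool_pos"],g["eef_rot"])
for n,u,v,z in [("stem",476,210.5,.0285),("hex",446,211,.0285),("plug",174,213,.0285),("noz",511,208,.0285),("sleeve end",552,208,.0285),("root",590,208,.0285),("s1",595,115,.006),("s2",561,274,.006)]:
    print(n,ray(s,(u,v),z,T).round(4))
import cv2
f=cv2.resize(s["frame"][160:260,380:640,::-1],None,fx=3,fy=3,interpolation=cv2.INTER_CUBIC); cv2.imwrite("pics/c3.png",f)
E
```

```text
stem [ 0.6503 -0.0578  0.0285]
hex [ 0.6319 -0.0586  0.0285]
plug [ 0.4644 -0.0647  0.0285]
noz [ 0.6715 -0.0556  0.0285]
sleeve end [ 0.6966 -0.0548  0.0285]
root [ 0.7198 -0.0542  0.0285]
s1 [0.7276 0.0009 0.006 ]
s2 [ 0.7312 -0.1116  0.006 ]
```

View pics/c3.png

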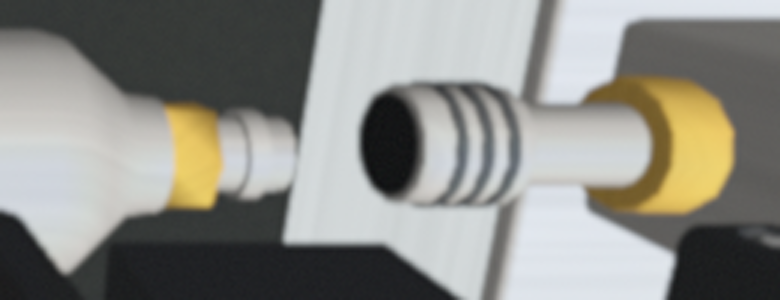

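In the crop, the stem face centre is at v≈211.2 and the mouth at v≈207.4, so the stem is about 2.2 mm short. The yaw matches. The last nudge is 4.5 mm of finger travel, then lift clear.

```bash
python3 -m jog '[[[0.003,0,0.008,0,0,0],[0,0,0.006,0,0,0],[0,0,0.002,0,0,0],[0.001,0,0,0,0,0],[0.0015,0,0,0,0,0],[0.0015,0,0,0,0,0],[0.0005,0,0,0,0,0],[0,0,0,0,0,0],[0,0,0,0,0,0],[0,0,-0.006,0,0,0],[0,0,-0.01,0,0,0],[0,0,0,0,0,0]]]'
python3 - <<'E'
from plant import *
from h import *
import cv2,pickle
g=get_state(); s=snapshot("wrist"); axis(g,s,range(255,386,8)); print(g["tool_pos"])
E
python3 -m jog '[[[0,0,-0.03,0,0,0],[0,0,-0.06,0,0,0],[0,0,-0.06,0,0,0],[0,0,-0.03,0,0,0],[-0.04,0,0,0,0,0],[-0.03,0,0,0,0,0],[0,0,0,0,0,0],[0,0,0,0,0,0]]]'
python3 - <<'E'
from plant import *
import cv2,pickle
g=get_state(); s=snapshot("wrist");pickle.dump((g,s),open("w4.pkl","wb"))
print(g["tool_pos"])
cv2.imwrite("pics/w4.png",cv2.resize(s["frame"][0:200,220:500,::-1],None,fx=2.8,fy=2.8,interpolation=cv2.INTER_CUBIC))
E
```

```text
clock: 15.7
tool_pos: [0.5547, -0.0585, 0.0704]
eef_rot: [0.697, 0.717, 0.0, 0.001]
contact_force: [-0.2, 0.7, 0.8]
opening: 0.397
finger_force: 0.0
edge rows [179.5 179.1 178.9 178.9 178.7] axis y -0.0594 yaw 2.01 rms mm 0.06999999999999999
[ 0.55466558 -0.05845421  0.07038292]
clock: 16.75
tool_pos: [0.5559, -0.127, 0.2493]
eef_rot: [0.696, 0.718, 0.0, -0.001]
contact_force: [0.2, 0.1, -0.5]
opening: 0.397
finger_force: 0.0
[ 0.55593307 -0.12704281  0.24926242]
```

View pics/w4.png

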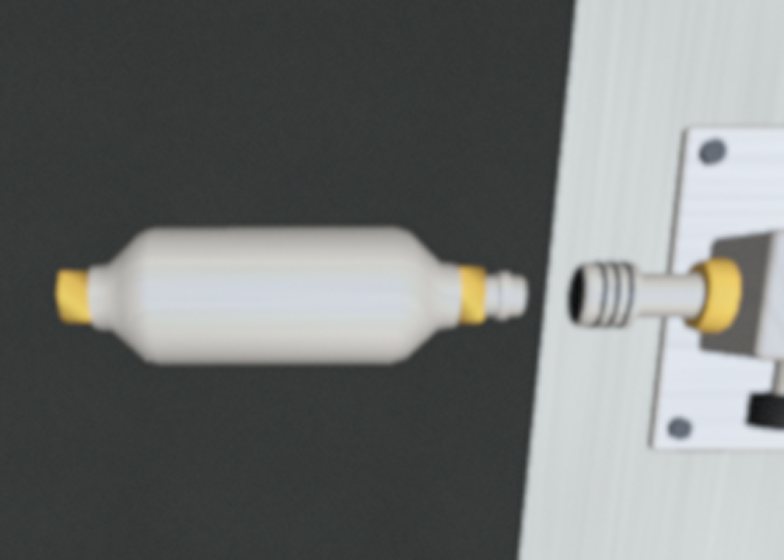

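The final view shows the stem centre at v≈296 and the mouth at v≈294. That is under 1 mm off line, with a gap of about 16 mm and the axes parallel. The cylinder is at rest and the arm is clear.

```bash
python3 -c "
from plant import *
print(finish_job())"
```

```text
the job is handed in; nothing more can be done
None
```

The larger cylinder was rolled by fingertip strokes on its top and now lies at rest, pointing at the nozzle about 16 mm short of it and within about 1 mm of its line; the arm is clear and the job is handed in.

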